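# Lay, clamp and cap a staggered shielding wall

### The arm

A 6-joint arm with a two-finger parallel gripper is mounted at the origin on a cart in front of the work surface, level with it; the furniture and walls round the work are solid. World frame = base frame: x ahead of the robot, y to its left, z up, the work surface at z = 0. Lengths are in m, angles in rad, forces in N, time in s.
With the tool pointing down it reaches from about 0.275 to 0.875 m from the base axis. Payload 12.5 kg.
Tool frame: the origin (TCP) lies on the centre line of the jaws, within the pads' length; the fingertips stand r.finger_overhang ahead of it and the grasp point (between the pads) lies 3 mm ahead of it (r.finger_overhang is the distance from the TCP to the fingertips, in m); z points along the fingers, y is the line along which they close (so a half turn about z gives the same grasp; the last joint's range is limited). The gripper opens to 85 mm and grips with 20 to 120 N. Pads are 22 mm wide; open, the fingers measure 114 mm over their backs; the gripper's body (76 mm by 85 mm) begins 54 mm behind the grasp point. The pads swing forward as they close: fully open they stand 13 mm farther back than shut.
Start: joints at [1.093, 0.351, 1.652, -0, 1.139, -0.085], TCP at [0.21, 0.508, 0.253] pointing down, gripper open.
Joint ranges: [-2.75, 2.75], [-0.79, 2.1], [0.01, 2.65], [-1.57, 4.71], [0.07, 3.14], [-2.87, 2.87]. Speed limits (rad/s): [2.22, 2.22, 2.79, 3.14, 3.14, 3.14].

### API

Orientations are given as a unit quaternion [x, y, z, w].
In Python, from cell import r, optics gives the robot as it stands. The module is installed in compiled form; this text tells all that it offers. Calls block until the motion is done:
- r.move_to(position, orientation): joint-space move of the TCP to a pose.
- r.move_linear(position, rot=None, vel=0.15): straight line of the TCP; rot=None keeps the orientation; vel is the mean speed in m/s.
- r.set_joints(angles): joint-space move.
- r.set_gripper(opening, squeeze=None): opening from 0.0 (shut) to 1.0 (fully open); squeeze is the grip in N (None keeps the last); returns when the fingers have stopped.
- r.sleep(seconds).
- r.inverse_kinematics(position, orientation): joint angles nearest the present ones, or None.
- optics.get_image(name): name is "scene" or "top" or "wrist"; returns a dict with "pixels" (420x560x3 uint8, red, green, blue), "depth" (420x560 float32, m along the optical axis (not along the pixel's ray), 0 where there is no reading), "fx", "fy", "cx", "cy" (pixels), "D" ([k1, k2, p1, p2, k3] as OpenCV has them; the pictures are not rectified), "camera_from_world" (4x4, takes a point from world to camera coordinates); the wrist camera has in their place "mount" (4x4, takes a point from camera to tool coordinates, whose origin is the TCP and whose axes are the flange's). Camera axes: x right, y down, z forward; pixel columns grow to the right and rows downward; lengths in m; the calibration is good to about 2 mm. A picture is of the moment at which its call begins: read the wrist's pose just before it.
A pose or a line that the arm cannot do raises r.PlanningError and nothing moves.
- r.hand_in(): hands the job in; it is judged then, once.
Readings, each from a call of its own:
- r.current_t(): time.
- r.current_q(): joint angles.
- r.current_qvel(): joint speeds.
- r.current_effort(): joint torques, N m.
- r.current_tool_pos(): TCP position.
- r.current_ee_rot(): TCP orientation.
- r.current_contact_force(): force on the tool from outside, world axes, zero at the start.
- r.current_torque(): the same for the moment, N m.
- r.current_opening(): opening from 0.0 (shut) to 1.0 (fully open).
- r.current_finger_force(): force on a finger pad.
Only numpy, scipy, OpenCV 4.12 (cv2) and the standard library are available. Lean on these libraries where they do the work, as an engineer would, in place of code of your own. Each camera call takes 0.05 s, during which the arm holds its last target. There are 200 camera calls.

### The job

Finish the low shielding wall on its metal base: lay the loose grey brick in line behind the laid grey one, then turn the red T-handle a full half turn clockwise so that its cam draws the jaw in and clamps the grey course against the end post. Then lay the blue brick across the joint between the two grey bricks and push it firmly but without ramming (some 10 N, never over 25 N) along the wall until you feel the blue half brick ahead of it come up hard against the stop screw in the end post, so that no joint is left open. Leave everything else standing where it is.

Things in the scene. Friction and masses are not known exactly. Their poses are not given: they have to be found in the camera images.
- wall_base: Fixed base, aluminium rails 385 x 64 mm, top 16 mm above the table. Origin on the table under the middle of the end post's inner face; x runs along the wall from post to jaw (away from the robot), z up. Post: inner face x = 0, top z = 84 mm; stops the grey course (x = 0 to 240 mm when tight). Its steel stop screw (18 mm disc, z = 73 mm) stops the blue course, at an unknown x of 0 to 15 mm.
- grey_laid: Loose grey plastic shielding brick, 120 x 50 x 45 mm (its x, y, z), 0.26 kg, already laid on the base with its near end 0 to 3 mm off the end post. Origin at the centre of its underside, x along its length, z up.
- blue_half: Loose blue half brick, 60 x 50 x 45 mm, about 0.13 kg, lying on the laid grey brick, its near end 19 to 27 mm off the end post at the start (its place is against the stop screw). It slides under a push of 1 to 2 N. Origin at the centre of its underside, x along its length and the wall, z up.
- grey_brick: Loose grey shielding brick, 120 x 50 x 45 mm, about 0.26 kg, lying flat on the table; goes on the base between the laid grey brick and the jaw. Take it across its 50 mm width. Origin at the centre of its underside, x along its length (either way round will do), z up.
- blue_brick: Loose blue shielding brick, 120 x 50 x 45 mm, about 0.26 kg, lying flat on the table; goes on top of the two grey bricks, across their joint, its end against the half brick. Origin at the centre of its underside, x along its length (either way round will do), z up.
- cam (a joint): Angle of the cam lock (axis at x = -65 mm on the base) and its red T-handle (rad): starts at 0 to 0.3 (jaw open), grows clockwise seen from above, stops at 3.16; pi is the full half turn. At 0 and at pi the T-bar lies along the wall. It is stiff (0.12 N m and up to about 0.1 more when the jaw presses) and stays where it is left.
- cam_grip (a point): Centre of the T-bar, on the vertical cam axis, 109 mm above the table. The bar is 58 mm long, 14 mm thick and 30 mm tall (94 to 124 mm above the table), on a 14 mm stem. Its x axis lies along the bar and turns with it.
- jaw_face (a point): Middle of the face of the black rubber pad on the jaw, 36 mm above the table; the face is square to the wall, 50 mm wide, jaw top 56.5 mm above the table. Open it stands at x = 260 mm on the base, and the cam draws it 23 mm towards the post; the pad gives 3 N per mm.
- tape: Bystander: roll of cream tape, 62 mm wide, 18 mm tall; origin at the centre of its underside. Leave it alone.
- salt_jar: Bystander: clear jar with white cap, 50 mm wide, 70 mm tall; origin at the centre of its underside. Leave it alone.
- timer: Bystander: white lab timer, 33 x 68 x 56 mm; origin at the centre of its underside. Leave it alone.
- beaker: Bystander: glass beaker, 54 mm wide, 70 mm tall; origin at the centre of its underside. Leave it alone.
- dropper_bottle: Bystander: small amber dropper bottle with black cap, 32 mm wide, 72 mm tall; origin at the centre of its underside. Leave it alone.

How it is judged:
On the way, in this order (a step that is already met when the one before it is completed fails the run):
1. the grey brick lies flat on the base in line with the laid one, between it and the jaw (x of grey_brick in the frame of wall_base between 0.17 and 0.202 m and y of grey_brick in the frame of wall_base between -0.005 and 0.005 m and z of grey_brick in the frame of wall_base between 0.013 and 0.019 m and angle between the x axis of grey_brick and the x axis of wall_base, either way round below 0.06 rad and angle between grey_brick's own z axis and vertical below 0.05 rad and value of joint cam below 1 rad), for 0.2 s.
2. the T-handle is turned to the full half turn (beyond 2.9 rad) and the grey course is tight between post and jaw, before the blue brick is laid (x of grey_laid in the frame of wall_base between 0.057 and 0.0625 m and y of grey_laid in the frame of wall_base between -0.005 and 0.005 m and z of grey_laid in the frame of wall_base between 0.013 and 0.019 m and angle between the x axis of each of grey_laid, grey_brick and the x axis of wall_base, either way round below 0.06 rad and angle between each of grey_laid, grey_brick's own z axis and vertical below 0.05 rad and x of grey_brick in the frame of wall_base between 0.177 and 0.183 m and y of grey_brick in the frame of wall_base between -0.005 and 0.005 m and z of grey_brick in the frame of wall_base between 0.013 and 0.019 m and value of joint cam above 2.9 rad and horizontal distance between blue_brick and grey_brick above 0.12 m), for 0.2 s.
3. the blue brick, lying across the joint of the grey ones, presses the half brick with more than 3 N and the half brick presses the stop screw with more than 3 N (x of blue_half in the frame of wall_base between 0.027 and 0.0475 m and y of blue_half in the frame of wall_base between -0.005 and 0.005 m and z of blue_half in the frame of wall_base between 0.058 and 0.064 m and angle between the x axis of each of blue_half, blue_brick and the x axis of wall_base, either way round below 0.06 rad and angle between each of blue_half, blue_brick's own z axis and vertical below 0.05 rad and x of blue_brick in the frame of wall_base between 0.117 and 0.1385 m and y of blue_brick in the frame of wall_base between -0.005 and 0.005 m and z of blue_brick in the frame of wall_base between 0.058 and 0.064 m and horizontal distance between blue_brick and blue_half below 0.093 m and contact force between blue_brick and blue_half above 3 N and contact force between blue_half and wall_base above 3 N).
At the end, for the whole second after the job is handed in: Grey bricks tight from the post on (3 mm), cam beyond 2.9 rad; blue half brick 0 to 17 mm from the post as the stop screw sets it, blue brick within 3 mm of it and across the grey joint; every brick within 5 mm and 0.06 rad of the wall line, level, at rest (x of grey_laid in the frame of wall_base between 0.057 and 0.0625 m and y of grey_laid in the frame of wall_base between -0.005 and 0.005 m and z of grey_laid in the frame of wall_base between 0.013 and 0.019 m and angle between the x axis of each of grey_laid, grey_brick, blue_half, blue_brick and the x axis of wall_base, either way round below 0.06 rad and angle between each of grey_laid, grey_brick, blue_half, blue_brick's own z axis and vertical below 0.05 rad and x of grey_brick in the frame of wall_base between 0.177 and 0.183 m and y of grey_brick in the frame of wall_base between -0.005 and 0.005 m and z of grey_brick in the frame of wall_base between 0.013 and 0.019 m and x of blue_half in the frame of wall_base between 0.027 and 0.0475 m and y of blue_half in the frame of wall_base between -0.005 and 0.005 m and z of blue_half in the frame of wall_base between 0.058 and 0.064 m and x of blue_brick in the frame of wall_base between 0.117 and 0.1385 m and y of blue_brick in the frame of wall_base between -0.005 and 0.005 m and z of blue_brick in the frame of wall_base between 0.058 and 0.064 m and horizontal distance between blue_brick and blue_half below 0.093 m and value of joint cam above 2.9 rad and linear speed of each of grey_laid, grey_brick, blue_half, blue_brick below 0.01 m/s); the robot touches nothing.
It fails at once if a bystander (tape roll, jar, timer, beaker, dropper bottle) is moved by more than 30 mm (distance of any of tape, salt_jar, timer, beaker, dropper_bottle from where it was at the start of the episode above 0.03 m).
It fails at once if the half brick is rammed with more than 25 N (contact force between blue_brick and blue_half above 25 N).
It also fails if it takes over 72 s, if anything falls off the work surface, if the arm or the gripper's body presses on something with over 40 N, if the wrist force passes 120 N, or if a joint passes its speed limit or range.

## Working session

There is one attempt and no reset: what is moved stays moved. The work goes in short steps, each a Python script; the robot and the scene stay as the last script left them, time stands still between calls to the robot, and variables do not carry over. Pictures are saved under pics/ and viewed, at most 10 in all, crops included, and the job is handed in when it is done.

```bash
mkdir -p pics; python3 - <<'E'
from cell import r, optics
import cv2, numpy as np
for n in ("scene","top"):
    im=optics.get_image(n)
    np.savez(f"{n}.npz",**im)
    cv2.imwrite(f"pics/{n}0.png",cv2.resize(im["pixels"][:,:,::-1],(800,600),interpolation=cv2.INTER_CUBIC))
    print(n,im["fx"],im["cx"],im["cy"],im["D"],np.round(im["camera_from_world"],3).tolist(),(im["depth"]==0).mean())
print(r.finger_overhang,r.current_t(),r.current_ee_rot(),r.current_contact_force(),r.current_opening())
E
```

```text
scene 546.3792672198766 277.1431456269711 205.76850348786448 [-0.00831166  0.          0.          0.          0.        ] [[-0.475, -0.88, 0.005, 0.286], [-0.618, 0.33, -0.713, 0.392], [0.626, -0.342, -0.701, 1.057], [0.0, 0.0, 0.0, 1.0]] 0.0040178571428571425
top 437.19786682972 283.75560308763016 213.67761524378835 [0.0082295 0.        0.        0.        0.       ] [[0.029, -1.0, 0.004, 0.015], [-0.996, -0.029, -0.084, 0.579], [0.084, -0.001, -0.996, 0.948], [0.0, 0.0, 0.0, 1.0]] 0.003792517006802721
0.022 0.1 [ 1.95127422e-01  9.80777756e-01 -5.10404858e-04 -1.46060287e-04] [-0.56572206 -0.02529882 -0.50654735] 1.0003309206316857
```

View pics/top0.png

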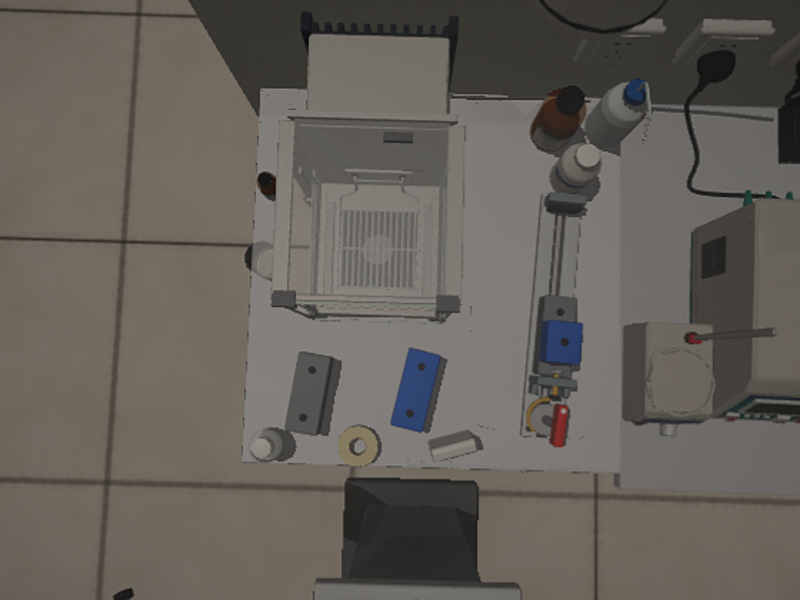

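View pics/scene0.png

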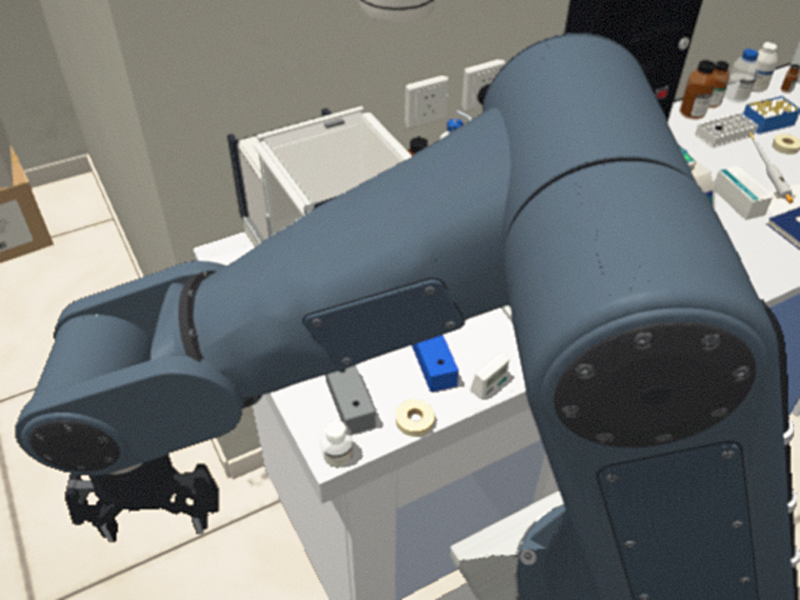

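The top view (800x600) shows the grey brick at (312,393), the blue brick at (417,390), and the wall running from (545,430) to (565,195). The half brick is at (562,342), the red T-bar at (560,425), the jaw at (567,203), the jar at (268,444), the tape at (358,445) and the timer at (455,447). In the scene view the arm hides the wall. Next I'll fit the poses from the top depth.

```bash
cat > h.py <<'E'
import numpy as np, cv2
from scipy.spatial.transform import Rotation as R
def cloud(im, T=None):
    """world point per pixel; T = world_from_camera"""
    h,w=im["depth"].shape
    K=np.array([[im["fx"],0,im["cx"]],[0,im["fy"],im["cy"]],[0,0,1.]])
    u,v=np.meshgrid(np.arange(w,dtype=float),np.arange(h,dtype=float))
    n=cv2.undistortPoints(np.stack([u,v],-1).reshape(-1,1,2),K,np.array(im["D"],float)).reshape(h,w,2)
    d=im["depth"].astype(float)
    P=np.dstack([n*d[...,None],d])
    if T is None: T=np.linalg.inv(im["camera_from_world"])
    return P@T[:3,:3].T+T[:3,3]
def rect(P):
    """centre, long side, short side, direction of long side (rad, -pi/2..pi/2)"""
    c,(a,b),_=cv2.minAreaRect((P[:,:2]*1000).astype(np.float32))
    bx=cv2.boxPoints((c,(a,b),_)); e=max((bx[1]-bx[0],bx[2]-bx[1]),key=np.linalg.norm)
    t=np.arctan2(e[1],e[0]); t=(t+np.pi/2)%np.pi-np.pi/2
    return np.round(c,1),round(max(a,b),1),round(min(a,b),1),round(t,4)
def wrist(r,optics):
    T=np.eye(4);T[:3,:3]=R.from_quat(r.current_ee_rot()).as_matrix();T[:3,3]=r.current_tool_pos()
    im=optics.get_image("wrist")
    return im,cloud(im,T@im["mount"])
def down(yaw):
    """tool down, with the tool's x axis at `yaw` in the world (y, the closing line, square to it)"""
    return (R.from_euler('z',yaw)*R.from_quat([1,0,0,0])).as_quat()
E
python3 - <<'E'
from h import *
im=dict(np.load("top.npz"));P=cloud(im);np.save("P.npy",P)
p=im["pixels"].astype(int);hsv=cv2.cvtColor(im["pixels"],cv2.COLOR_RGB2HSV)
def box(u0,v0,u1,v1):
    m=np.zeros(p.shape[:2],bool);m[int(v0*.7):int(v1*.7),int(u0*.7):int(u1*.7)]=1;return m
Z=P[...,2]
def show(n,m,zl,zh):
    q=m&(Z>zl)&(Z<zh)&(im["depth"]>0)
    k=cv2.connectedComponentsWithStats(q.astype(np.uint8));i=1+np.argmax(k[2][1:,4]);q=k[1]==i
    Q=P[q];print(n,len(Q),"z",np.round(np.percentile(Q[:,2],[10,50,90]),4),rect(Q),"mean",np.round(Q.mean(0),4))
blue=(hsv[...,0]>105)&(hsv[...,0]<130)&(hsv[...,1]>120)
red=((hsv[...,0]<8)|(hsv[...,0]>172))&(hsv[...,1]>130)
show("grey",box(275,335,350,445),.035,.06)
show("blue",blue&box(380,330,450,450),.035,.06)
show("half",blue&box(530,300,600,380),.09,.12)
show("laid",box(535,280,590,325),.05,.072)
show("red",red&box(540,395,580,455),.1,.14)
show("jaw",box(530,180,600,225),.045,.07)
show("post",box(520,360,590,400),.075,.095)
show("base",box(515,190,600,445),.008,.024)
show("table",box(460,230,510,430),-.02,.02)
show("tape",box(325,415,385,475),.01,.03)
show("jar",box(245,420,295,470),.05,.09)
show("timer",box(420,420,490,470),.04,.08)
show("whitebottle",box(540,130,605,195),.05,.3)
show("shield",box(265,280,470,320),.05,.5)
# base rows: y edges and line fit
b=box(515,190,600,445)&(Z>.008)&(Z<.024)
for x in np.arange(.28,.68,.03):
    q=P[b&(abs(P[...,0]-x)<.004)]
    if len(q): print(round(x,2),np.round([q[:,1].min(),q[:,1].max()],4),end=" ; ")
E
```

```text
grey 1315 z [0.0426 0.045  0.0471] (array([439.9, 176.1]), 119.7, 50.5, np.float32(-0.1452)) mean [0.4397 0.1753 0.0449]
blue 1157 z [0.0429 0.0451 0.0473] (array([449.2,  12.9]), 116.8, 47.5, np.float32(-0.2168)) mean [0.4489 0.0132 0.0451]
half 664 z [0.1037 0.1058 0.1077] (array([ 526. , -194.3]), 58.7, 49.6, np.float32(-0.0533)) mean [ 0.5257 -0.1936  0.1057]
laid 416 z [0.0581 0.0608 0.063 ] (array([ 574.4, -198.4]), 51.4, 44.4, np.float32(1.5022)) mean [ 0.5777 -0.1972  0.0606]
red 223 z [0.1139 0.1233 0.1258] (array([ 409.9, -185.3]), 56.3, 15.2, np.float32(-0.1589)) mean [ 0.4089 -0.1839  0.1218]
jaw 265 z [0.0485 0.0546 0.0575] (array([ 744. , -210.7]), 58.9, 22.6, np.float32(1.515)) mean [ 0.7443 -0.2099  0.0538]
post 238 z [0.0767 0.083  0.0853] (array([ 469.2, -189.6]), 45.7, 45.6, np.float32(0.7041)) mean [ 0.4677 -0.1891  0.0821]
base 1485 z [0.012  0.0152 0.018 ] (array([ 572.4, -183.7]), 384.0, 38.0, np.float32(-0.0768)) mean [ 0.6022 -0.1808  0.0151]
table 4797 z [-0.0026 -0.0002  0.0021] (array([547.5, -95.2]), 318.0, 78.2, np.float32(0.0138)) mean [ 5.442e-01 -9.59
[... 176 characters left out ...]
361.1, 234.8]), 46.3, 44.5, np.float32(0.8513)) mean [0.3623 0.2327 0.0645]
timer 356 z [0.0483 0.0542 0.0572] (array([363.7, -45.1]), 67.7, 23.3, np.float32(-1.2806)) mean [ 0.3651 -0.0442  0.0533]
whitebottle 775 z [0.0656 0.0956 0.1178] (array([ 791.9, -219.8]), 59.6, 53.0, np.float32(0.7465)) mean [ 0.7864 -0.2156  0.0952]
shield 3054 z [0.0543 0.3164 0.3203] (array([563.3,  76.4]), 208.4, 35.0, np.float32(-1.5473)) mean [0.5653 0.0745 0.2744]
0.4 [-0.1605 -0.1531] ; 0.43 [-0.2179 -0.1555] ; 0.46 [-0.2093 -0.1572] ; 0.49 [-0.1675 -0.1596] ; 0.52 [-0.1697 -0.1615] ; 0.55 [-0.1723 -0.1645] ; 0.58 [-0.1748 -0.1665] ; 0.61 [-0.231  -0.1686] ; 0.64 [-0.234  -0.1701] ; 0.67 [-0.2357 -0.1723] ;
```

```bash
cat >> h.py <<'E'
O=np.array([.4748,-.1902]); W=-.076
def wall(x,y,z):
    c,s=np.cos(W),np.sin(W); return [O[0]+c*x-s*y,O[1]+s*x+c*y,z]
E
python3 - <<'E'
from cell import r, optics
from h import *
yaw=np.pi-.1452
try:
    r.move_to([.4399,.1758,.20],down(yaw))
    print(r.current_t(),r.current_q().round(3) if hasattr(r.current_q(),'round') else r.current_q())
    im,P=wrist(r,optics)
    np.savez("w1.npz",P=P,**im); cv2.imwrite("pics/w1.png",im["pixels"][:,:,::-1])
    Q=P[(P[...,2]>.038)&(P[...,2]<.052)&(abs(P[...,0]-.44)<.08)&(abs(P[...,1]-.176)<.05)]
    print(len(Q),np.median(Q[:,2]),rect(Q),Q.mean(0).round(4))
except Exception as e: print(repr(e))
E
```

```text
1.6083 [ 0.283  0.282  1.897  0.     0.962 -1.143]
7029 0.04475703724218222 (array([428.1, 184.7]), 143.3, 65.2, np.float32(-0.1744)) [0.4341 0.1769 0.0447]
```

View pics/w1.png

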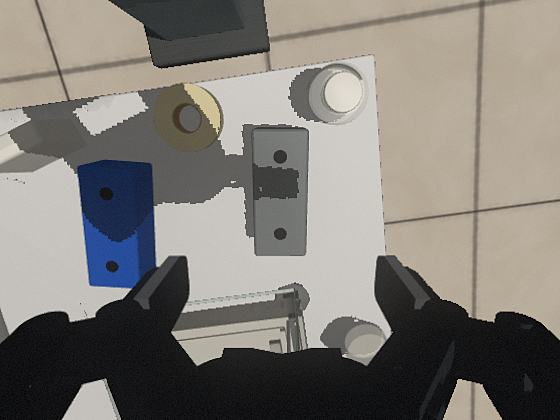

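The wrist view shows the grey brick centred at (280,192) and square to the frame, with nothing near the finger paths. The jar at (342,92) contaminated the rectangle, so I'll refit it with a crop and then grasp.

```bash
python3 - <<'E'
from cell import r, optics
from h import *
P=np.load("w1.npz")["P"][115:268,240:318].reshape(-1,3)
Q=P[(P[:,2]>.038)&(P[:,2]<.052)]; g=rect(Q); print(len(Q),g)
# blue, for comparing the two cameras
P=np.load("w1.npz")["P"][150:295,75:160].reshape(-1,3); print(rect(P[(P[:,2]>.038)&(P[:,2]<.052)]))
c=(g[0]/1000+np.array([.4399,.1761]))/2
yaw=np.pi-.145
try:
    r.move_to([*c,.10],down(yaw))
    r.move_linear([*c,.031],vel=.12)
    r.set_gripper(0.3,squeeze=50)
    print("grip",r.current_opening(),r.current_finger_force(),r.current_contact_force(),r.current_t())
    r.move_linear([*c,.19],vel=.2)
    print("lift",r.current_opening(),r.current_finger_force(),r.current_contact_force(),r.current_t())
except Exception as e: print(repr(e))
E
```

```text
6951 (array([433.3, 178.7]), 131.0, 55.3, np.float32(-0.1744))
(array([448.8,  13.6]), 119.9, 50.5, np.float32(-0.2167))
grip 0.5767096389037472 52.01525688171387 [-1.62804079 -0.97636158  8.64619152] 3.2917
lift 0.5800103666002856 52.29742884635925 [-0.38977693  0.46391531 -4.17093772] 4.2333
```

```bash
python3 - <<'E'
from cell import r, optics
from h import *
q=down(np.pi+W); X=.191-.0035
try:
    r.move_linear([.42,-.15,.20],rot=q,vel=.3)
    r.move_linear(wall(X,0,.20),vel=.25)
    r.move_linear(wall(X,0,.085),vel=.2)
    r.move_linear(wall(X,0,.050),vel=.06); f0=r.current_contact_force()[2]
    z=.050
    while z>.0455 and r.current_contact_force()[2]-f0<3:
        z-=.0005; r.move_linear(wall(X,0,z),vel=.03)
    print("z",z,f0,r.current_contact_force(),r.current_torque(),r.current_t())
    r.set_gripper(.85)
    r.move_linear(wall(X,0,.09),vel=.15)
    r.move_linear(wall(X-.02,0,.25),vel=.3)
    print(r.current_t())
    im,P=wrist(r,optics); np.savez("w2.npz",P=P,**im); cv2.imwrite("pics/w2.png",im["pixels"][:,:,::-1])
    np.savez("top2.npz",**optics.get_image("top"))
except Exception as e: print(repr(e),r.current_tool_pos(),r.current_contact_force())
E
```

```text
z 0.0475 -4.643107358988739 [-1.76148034 -0.31555294  1.9702141 ] [0.17387702 0.26206743 0.0479302 ] 9.325
10.8
```

View pics/w2.png

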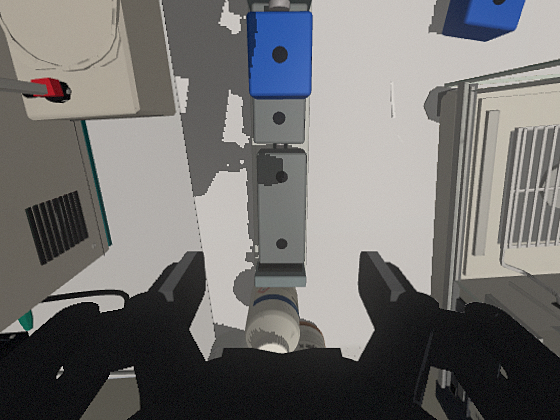

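The grey brick now lies between the laid one (end at row 143) and the jaw pad (row 264), centred near (282,206), with a small gap at each end. Next I'll measure its position in the wall frame.

```bash
cat >> h.py <<'E'
def towall(P):
    c,s=np.cos(W),np.sin(W); d=P[...,:2]-O
    return np.dstack([c*d[...,0]+s*d[...,1],-s*d[...,0]+c*d[...,1],P[...,2]])
E
python3 - <<'E'
from h import *
im=dict(np.load("w2.npz"));Q=towall(im["P"])
def sec(n,u0,v0,u1,v1,zl,zh,c=Q):
    p=c[v0:v1,u0:u1].reshape(-1,3);p=p[(p[:,2]>zl)&(p[:,2]<zh)];print(n,len(p),rect(p),"z",np.median(p[:,2]).round(4))
sec("brick",240,147,320,270,.055,.068)
sec("laid",240,99,320,146,.055,.068)
sec("half",235,8,325,100,.1,.112)
sec("jaw",245,260,315,290,.05,.0575)
t=dict(np.load("top2.npz"));C=towall(cloud(t));hsv=cv2.cvtColor(t["pixels"],cv2.COLOR_RGB2HSV)
red=((hsv[...,0]<8)|(hsv[...,0]>172))&(hsv[...,1]>130)&(abs(C[...,0]+.065)<.045)&(abs(C[...,1])<.04)&(C[...,2]>.115)&(C[...,2]<.132)
print("bar top",rect(C[red]),red.sum())
E
```

```text
brick 5319 (array([189.2,   0.9]), 118.6, 50.0, np.float32(-0.0022)) z 0.0607
laid 2316 (array([101.1,  -1.7]), 50.1, 40.8, np.float32(1.5699)) z 0.0608
half 5435 (array([50.9, -0.4]), 60.1, 49.9, np.float32(0.0065)) z 0.1058
jaw 846 (array([269.1,  -1. ]), 57.3, 22.2, np.float32(1.5656)) z 0.0555
bar top (array([0., 0.]), 0.0, 0.0, np.float32(0.0)) 0
```

```bash
python3 - <<'E'
from cell import r, optics
from h import *
try:
    r.move_linear(wall(-.06,0,.27),vel=.35)
    print(r.current_t(),np.round(r.current_q(),3))
    im,P=wrist(r,optics); np.savez("w3.npz",P=P,**im); cv2.imwrite("pics/w3.png",im["pixels"][:,:,::-1])
    hsv=cv2.cvtColor(im["pixels"],cv2.COLOR_RGB2HSV);C=towall(P)
    red=((hsv[...,0]<8)|(hsv[...,0]>172))&(hsv[...,1]>130)&(abs(C[...,0]+.065)<.045)&(abs(C[...,1])<.04)
    for zl,zh in ((.09,.14),(.119,.13),(.121,.128)):
        m=red&(C[...,2]>zl)&(C[...,2]<zh); print("bar",m.sum(),rect(C[m]),np.median(C[m][:,2]),C[m].mean(0).round(4))
except Exception as e: print(repr(e),r.current_tool_pos())
E
```

```text
11.7 [-0.523  0.158  1.864  0.     1.12  -2.017]
bar 854 (array([-66.2,  -1.1]), 57.5, 13.6, np.float32(-0.0482)) 0.12348928973872134 [-0.0681 -0.0011  0.1232]
bar 840 (array([-66.1,  -1.1]), 57.2, 13.6, np.float32(-0.0482)) 0.12350805315011068 [-0.0677 -0.0011  0.1234]
bar 831 (array([-66.1,  -1.2]), 57.2, 13.5, np.float32(-0.048)) 0.1235132278231289 [-0.0676 -0.0012  0.1235]
```

View pics/w3.png

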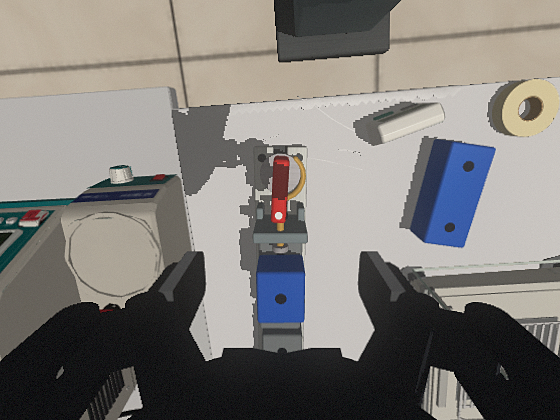

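The wrist view shows the red T-bar at (281,188), almost along the wall. My fit puts it at wall (-66, -1) mm, with the cam at about 0.05 rad and the top at 123.5 mm, as expected. The space around it is clear, so I'll grip and turn in steps, watching the force.

```bash
python3 - <<'E'
from cell import r, optics
from h import *
c=wall(-.0658,-.0011,0)[:2]
try:
    r.set_gripper(.55)
    r.move_linear([*c,.17],rot=down(np.pi+W-.055),vel=.25)
    r.move_linear([*c,.118],vel=.12)
    f0=np.array(r.current_contact_force())
    r.set_gripper(0,squeeze=60)
    print("grip",r.current_opening(),np.round(np.array(r.current_contact_force())-f0,1),r.current_t())
    q0=np.array(r.current_q());N=6
    for i in range(1,N+1):
        q=q0.copy();q[5]+=3.06*i/N
        r.set_joints(list(q))
        f=np.array(r.current_contact_force())-f0
        print(i,np.round(f,1),np.round(r.current_torque(),2),np.round(r.current_q()[5]-q0[5],3),round(r.current_t(),1))
        if np.linalg.norm(f)>40: print("stop");break
except Exception as e: print(repr(e),r.current_tool_pos())
E
```

```text
grip 0.1520232615805345 [-2.8 -5.   6.7] 13.6417
1 [ 1.1  0.3 -2.9] [ 0.24 -0.16 -0.15] 0.507 14.2
2 [ 3.6  2.4 -2.6] [ 0.51 -0.43 -0.13] 1.015 14.8
3 [ 5.2  2.7 -3.4] [ 0.65 -0.62 -0.13] 1.527 15.3
4 [ 7.2  3.1 -4.4] [ 0.62 -0.71 -0.11] 2.037 15.9
5 [ 6.5  2.4 -5.3] [ 0.43 -0.75 -0.1 ] 2.547 16.4
6 [ 7.9  1.2 -5.9] [ 0.23 -0.7  -0.03] 3.057 17.0
```

```bash
python3 - <<'E'
from cell import r, optics
from h import *
try:
    r.set_gripper(.5)
    p=r.current_tool_pos()
    r.move_linear([p[0],p[1],.17],vel=.15)
    r.move_linear(wall(.07,0,.30),rot=down(W),vel=.3)
    print(r.current_t(),np.round(r.current_q(),3))
    im,P=wrist(r,optics); np.savez("w4.npz",P=P,**im); cv2.imwrite("pics/w4.png",im["pixels"][:,:,::-1])
    hsv=cv2.cvtColor(im["pixels"],cv2.COLOR_RGB2HSV);C=towall(P)
    red=((hsv[...,0]<8)|(hsv[...,0]>172))&(hsv[...,1]>130)&(abs(C[...,0]+.065)<.045)&(abs(C[...,1])<.04)
    m=red&(C[...,2]>.115)&(C[...,2]<.13); print("bar",m.sum(),rect(C[m]) if m.any() else 0)
    def sec(n,m,zl,zh):
        m=m&(C[...,2]>zl)&(C[...,2]<zh)
        if m.sum(): print(n,m.sum(),rect(C[m]),np.median(C[m][:,2]))
    near=abs(C[...,1])<.04; blue=(hsv[...,0]>105)&(hsv[...,0]<130)&(hsv[...,1]>120)
    sec("half",near&blue&(C[...,0]<.15),.1,.112)
    sec("greys",near&~blue&(C[...,0]>.09)&(C[...,0]<.245),.058,.068)
    sec("jaw",near&(C[...,0]>.23)&(C[...,0]<.29),.05,.058)
except Exception as e: print(repr(e),r.current_tool_pos())
E
```

```text
18.65 [-0.425  0.362  1.522 -0.     1.261  1.221]
bar 583 (array([-64.3,  -1.1]), 57.0, 13.7, np.float32(0.0277))
half 2462 (array([48.8, -1. ]), 60.3, 49.2, np.float32(0.015)) 0.10574659679987336
greys 6750 (array([164.3,   0.6]), 148.5, 51.4, np.float32(0.0228)) 0.06082134048248625
jaw 622 (array([240.6,  -1.3]), 57.0, 19.3, np.float32(-1.5516)) 0.055494239144996516
```

View pics/w4.png

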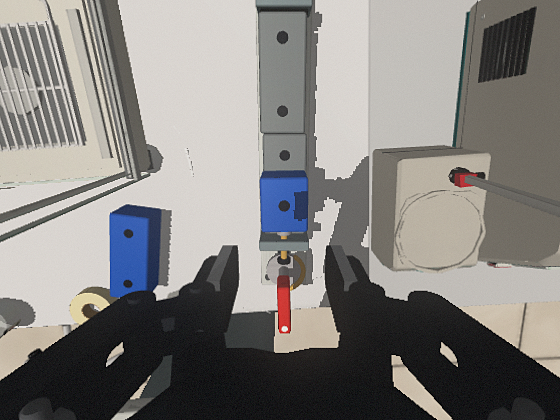

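The bar now sits at +0.028 rad to the wall, so the cam is at about 3.11 rad. The grey joint at (284,133) is closed and the jaw is against the course at row 8. Next is the blue brick at (135,250), which both cameras place at (0.449, 0.013).

```bash
python3 - <<'E'
from cell import r, optics
from h import *
b=[.449,.0132]; X,Y=.151,-.0015
try:
    r.set_gripper(1.0)
    r.move_linear([.43,-.12,.25],rot=down(-.15),vel=.35)
    r.move_to([*b,.12],down(-.2167))
    r.move_linear([*b,.031],vel=.12)
    r.set_gripper(.3,squeeze=50)
    print("grip",r.current_opening(),r.current_t())
    r.move_linear([*b,.22],vel=.25)
    print("lift",r.current_opening(),r.current_finger_force(),r.current_contact_force())
    r.move_linear([.42,-.15,.22],rot=down(W),vel=.3)
    r.move_linear(wall(X,Y,.22),vel=.25)
    r.move_linear(wall(X,Y,.12),vel=.2)
    r.move_linear(wall(X,Y,.0945),vel=.06)
    f0=r.current_contact_force()[2]; z=.0945
    while z>.0905 and r.current_contact_force()[2]-f0<2:
        z-=.0004; r.move_linear(wall(X,Y,z),vel=.03)
    print("z",z,f0,r.current_contact_force(),r.current_t())
    z+=.0007; r.move_linear(wall(X,Y,z),vel=.03)
    print("up",z,r.current_tool_pos(),[np.round(r.current_contact_force(),2) for _ in range(3)],r.current_t())
    im=optics.get_image("wrist"); cv2.imwrite("pics/w5.png",im["pixels"][:,:,::-1])
except Exception as e: print(repr(e),r.current_tool_pos())
E
```

```text
grip 0.5775105569323005 21.8583
lift 0.5749833418909166 51.982916593551636 [-3.72065718e-01 -2.60845232e-03 -2.95835247e+00]
z 0.09250000000000001 -1.9762521205329775 [-1.2548905   0.89680206  0.28860848] 26.9417
up 0.09320000000000002 [ 0.62523757 -0.20314763  0.09311048] [array([ 0.5 , -0.41, -1.84]), array([ 0.5 , -0.41, -1.84]), array([ 0.5 , -0.41, -1.84])] 27.1917
```

View pics/w5.png

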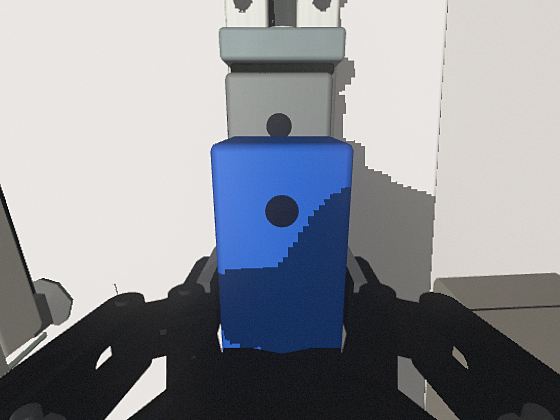

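The held blue brick sits level on the wall line, its near edge at row 140 and its sides parallel to the grey brick's. Now I'll push it along the wall with force feedback.

```bash
python3 - <<'E'
from cell import r, optics
from h import *
u=np.array([np.cos(W),np.sin(W),0]); X,Y,Z=.151,-.0015,.0932
F=lambda: float(np.dot(r.current_contact_force(),u))
try:
    f0=F(); x=X; log=[]; t0=r.current_t()
    while x>X-.045:
        f=F()-f0; log.append((round((X-x)*1000,2),round(f,1)))
        if f>9: break
        if r.current_t()-t0>25: print("time"); break
        x-=.0004 if f<3.2 else .00015
        r.move_linear(wall(x,Y,Z),vel=.02)
    r.sleep(.3)
    print(log[::5],log[-12:],"final",F()-f0,"x",x,r.current_contact_force(),r.current_t()-t0,r.current_t())
except Exception as e: print(repr(e),r.current_tool_pos())
E
```

```text
[(0.0, 0.0), (2.0, 0.0), (4.0, 0.4), (6.0, 0.1), (8.0, 0.5), (10.0, 0.1), (12.0, -0.3), (14.0, 0.4), (16.0, 0.9), (18.0, 0.3), (20.0, 2.9), (21.0, 7.7)] [(18.8, 0.5), (19.2, 1.1), (19.6, 0.2), (20.0, 2.9), (20.4, 5.2), (20.55, 6.4), (20.7, 6.3), (20.85, 7.4), (21.0, 7.7), (21.15, 7.9), (21.3, 8.7), (21.45, 9.3)] final 9.182789131285878 x 0.12954999999999933 [ 9.2404301   0.26726729 -2.29749832] 14.799999999999997 42.0417
```

It met a clear hard stop after 20 mm and now holds at 9 N. I'll release, retreat and check.

```bash
python3 - <<'E'
from cell import r, optics
from h import *
try:
    r.set_gripper(.85)
    p=r.current_tool_pos()
    r.move_linear([p[0],p[1],.15],vel=.12)
    r.move_linear(wall(.03,0,.32),vel=.3)
    print(r.current_t())
    im,P=wrist(r,optics); cv2.imwrite("pics/w6.png",im["pixels"][:,:,::-1])
    hsv=cv2.cvtColor(im["pixels"],cv2.COLOR_RGB2HSV);C=towall(P)
    near=abs(C[...,1])<.04; blue=(hsv[...,0]>105)&(hsv[...,0]<130)&(hsv[...,1]>120)
    red=((hsv[...,0]<8)|(hsv[...,0]>172))&(hsv[...,1]>130)&(abs(C[...,0]+.065)<.045)
    def sec(n,m,zl,zh):
        m=m&(C[...,2]>zl)&(C[...,2]<zh)
        if m.sum(): print(n,m.sum(),rect(C[m]),np.median(C[m][:,2]).round(4))
    sec("bar",near&red,.115,.13)
    sec("blues",near&blue,.1,.112)
    sec("post",near&~blue&~red&(C[...,0]<.02)&(C[...,0]>-.04),.08,.09)
    sec("greys",near&~blue&(C[...,0]>.15)&(C[...,0]<.245),.058,.068)
except Exception as e: print(repr(e),r.current_tool_pos())
E
```

```text
43.8333
bar 543 (array([-65.2,  -1. ]), 57.9, 13.6, np.float32(0.0353)) 0.1235
blues 8506 (array([101.3,  -0.7]), 179.5, 49.6, np.float32(-0.0009)) 0.1058
post 502 (array([-15.5,  -1.2]), 55.9, 30.2, np.float32(-1.5639)) 0.0836
greys 653 (array([209.8,   0.7]), 49.2, 13.2, np.float32(-1.5694)) 0.0609
```

View pics/w6.png

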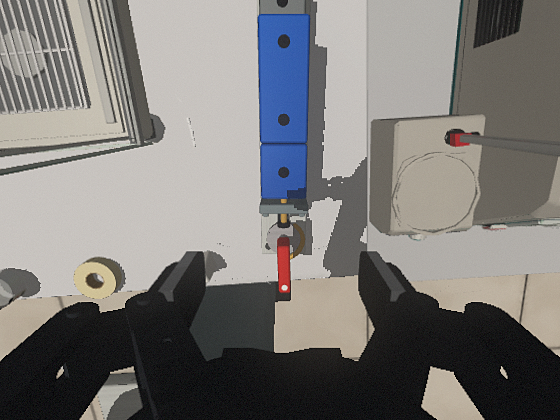

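The two blue bricks read as one straight 179.5 mm course, from row 14 to row 198. The course ends about 12 mm off the post, level and on line, and the cam is at about 3.11 rad.

```bash
python3 -c "
from cell import r
print(r.hand_in(), r.current_t())"
```

```text
the job is handed in; nothing more can be done
the job is handed in; nothing more can be done
```

The wall is finished and the job handed in at about 44 s of the 72 s allowed; the hand-in gave no verdict. The grey course is clamped with the cam at about 3.11 rad, and the blue course is closed up against the stop screw after a push of about 9 N.

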